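# Hook out the filter tray from under the instrument

### The job

Use the hooked rod to reach under the front ledge of the bench-top instrument, catch the steel pull eye hidden on its dust-filter tray, and gently draw the tray out until its front face has come clear past the ledge. Then unhook the rod, leaving the tray out, and stand the rod back on the rubber mat on the flat underside of its handle. Use only light force (feel for the eye), keep the gripper itself off the instrument and leave the other things on the bench alone.

Things in the scene. Friction and masses are not known exactly. Their poses are not given: they have to be found in the camera images.
- instrument: Silver-grey lab instrument fixed on the bench, 300 deep (x), 320 wide (y), about 265 high. Origin on the bench below the middle of the ledge's front edge; x points level INTO it, y along its front, z up. Its upper housing overhangs a recess 220 wide (side walls' inner faces at y = -110 and +110, from 20 behind the edge), open in front and down to the bench. Press on it with the rod at most 10 N.
- ledge_edge (a point): Middle of the ledge's lower front edge, 100 above the bench; instrument's axes. The underside is level. The recess behind it holds the black filter tray, whose upright front face (180 wide, from 26 to 92 above the bench) stands 100 behind this edge when shut.
- eye_rail (a point): Middle of the tray's face, 58 above the bench; moves with the tray; instrument's axes. The hidden eye is clamped on this face at this height, at an UNKNOWN y from -50 to +50 of this point, new each time: feel for it. It does not give sideways. The rod may press on tray or eye with at most 10 N.
- tray_front (a point): Middle of the tray face's upper edge, 92 above the bench; instrument's axes. The eye is a staple of 6 mm steel bar in the upright x-z plane: two level legs, 38 and 78 above the bench, run out of the face 45 towards -x, joined there by an upright bar (centre line 45 before the face). Opening 34 high, 42 deep: a hook enters sideways, along y.
- tray (a joint): How far the filter tray is out, m: 0 shut, 0.14 at its end stop; it slides along the instrument's -x. It starts 0 to 0.01 out. About 3 N of sliding friction (plus 10 N per m/s); it stays where it is left. The tray's face is level with the ledge edge at 0.10; it counts as clear past the ledge from 0.11 on.
- rod_grip (a point): Centre, half-way up, of the handle of the loose hooked rod (0.17 to 0.29 kg). Handle: grey plastic bar 100 long (x), 24 wide (y), 48 high (z); the rod stands on its flat underside, 24 below this point, by itself with the hook in the air, as the handle is much the heavier part. It starts on the mat, x roughly along the mat's x.
- rod_hook (a point): Middle of the hook's leg, 180 ahead (x) of the handle's centre and 9 to its +y side, same height and axes. A 6 mm steel shank runs from the handle straight along x to x = 180 from the handle's centre, bends square into a level leg 18 long towards +y (centre lines), whose end turns back 7 towards the handle as a lip.
- mat: Black rubber mat fixed on the bench, 300 (x) by 160 (y) by 3 thick; origin at the centre of its underside.
- bottle: Bystander: amber reagent bottle, 60 across, 130 high; origin at the centre of its underside.
- tip_box: Bystander: pipette-tip box, 122 x 87 x 64 high; origin at the centre of its underside.
- tube_rack: Bystander: white tube rack, 110 x 50 x 41 high; origin at the centre of its underside.
Mind the look-alikes: they are no part of the job. Of the things shaped like the part that bears rod_grip, the grey one is meant.

How it is judged:
On the way, in this order (a step that is already met when the one before it is completed fails the run):
1. the tray is being drawn out by the rod, past 40 mm (value of joint tray above 0.04 m and contact force between rod and instrument above 0.3 N), for 0.1 s.
2. the tray's front face is clear past the ledge (110 mm out or more) (value of joint tray above 0.11 m), for 0.2 s.
At the end, for the whole second after the job is handed in: The tray is at least 110 mm out; the rod stands upright (within 0.12 rad) on the flat underside of its handle on the mat, the handle's centre inside the mat's outline (300 x 160 mm), unhooked and not touching the instrument or tray (value of joint tray above 0.11 m and angle between rod_grip's own z axis and vertical below 0.12 rad and height (world z) of rod_grip between 0.021 and 0.033 m and x of rod_grip in the frame of mat between -0.15 and 0.15 m and y of rod_grip in the frame of mat between -0.08 and 0.08 m and contact force between rod and instrument below 0.2 N).
It fails at once if the rod presses on the instrument, its tray or the eye with more than 10 N (contact force between rod and instrument above 10 N).
It fails at once if the gripper or arm touches the instrument or its tray (contact force between any of the fingers, the arm and instrument above 1 N).
It fails at once if a bystander is shifted by more than 20 mm (distance of any of bottle, tip_box, tube_rack from where it was at the start of the episode above 0.02 m).
It also fails if it takes over 70 s, if anything falls off the work surface, if the arm or the gripper's body presses on something with over 40 N, if the wrist force passes 120 N, or if a joint passes its speed limit or range.

### The arm

A 7-joint arm with a two-finger parallel gripper is mounted at the origin on the work surface. World frame = base frame: x ahead of the robot, y to its left, z up, the work surface at z = 0. Lengths are in m, angles in rad, forces in N, time in s.
With the tool pointing down it reaches from about 0.4 to 0.875 m from the base axis. Payload 19.3 kg.
Tool frame: the origin (TCP) lies midway between the tips of the shut fingers; the grasp point (between the pads) lies 19 mm behind it (bot.pinch_z is the distance from the TCP to the grasp point, in m); z points along the fingers, y is the line along which they close (so a half turn about z gives the same grasp; the last joint's range is limited). The gripper opens to 85 mm and grips with 20 to 120 N. Pads are 22 mm wide; open, the fingers measure 114 mm over their backs; the gripper's body (76 mm by 85 mm) begins 54 mm behind the grasp point. The pads swing forward as they close: fully open they stand 13 mm farther back than shut.
Start: joints at [-1.325, 0.521, -0.036, 1.599, 0.021, 1.021, -0.113], TCP at [0.194, 0.594, 0.199] pointing down, gripper open.
Joint ranges: [-2.91, 2.91], [-0.3, 2.13], [-1.5, 1.42], [0.17, 2.43], [-1.26, 4.41], [0.16, 1.93], [-2.52, 2.52]. Speed limits (rad/s): [1.89, 1.89, 2.39, 2.39, 3.01, 3.01, 3.01].

### API

Orientations are given as [roll, pitch, yaw] about the fixed x, y, z axes, in that order (R = Rz(yaw) Ry(pitch) Rx(roll)).
In Python, from workcell import observe, viewer, bot gives the robot as it stands. The module is installed in compiled form; this text tells all that it offers.
- The arm moves only by the tool play_rows, never from a script. Its argument "motion" is a list of rows, each a list of 7 numbers: the shift along the tool's x, y, z in cm, then the turn, a rotation vector about the tool's x, y, z in rad, then the opening, from -1 (shut) to 1 (fully open), so that 0 is half open. A call has exactly 5 rows; each row is the pose to reach, as a shift and turn from the pose commanded when the call began, along the tool's axes at that moment; what a row does not reach only later rows make up. A row lasts 1/10 s, in which the tool goes at most 50 mm and 8.59 degrees, less where a joint would pass 70% of its speed; a pose out of reach is approached as far as the arm can. A call with a gripper value outside its range is refused whole. The fingers move at their own pace and stop on an object; "squeeze" is the grip in N (left out, the last holds). Time passes only in rows, so rows that repeat a pose let the fingers close, or fill a call up. It gives the time, the measured TCP pose, the force, the opening and the grip force at its end, in the units of the state.
- observe(): the state, without advancing time (a new reading comes with each control period).
- viewer.grab_frame(name): name is "scene" or "top" or "wrist"; returns (picture, depth): 420x560x3 uint8, red, green, blue; 420x560 float32, m along the optical axis (not along the pixel's ray), 0 where there is no reading.
- viewer.camera_info(name): a dict with "fx", "fy", "cx", "cy" (pixels), "R" (3x3) and "t" (3): a world point X has camera coordinates R X + t. Camera axes: x right, y down, z forward; pixel columns grow to the right and rows downward; lengths in m; the calibration is good to about 2 mm. A picture is of the moment at which its call begins: read the wrist's pose just before it. camera_info takes no time and is no camera call; for the wrist camera it gives the pose at the moment of the call.
- bot.job_done(): hands the job in; it is judged then, once.
The state is a dict: "clock": time; "qpos": joint angles; "qd": joint speeds; "joint_efforts": joint torques, N m; "position": TCP position; "tool_rot": TCP orientation; "force": force on the tool from outside, world axes, zero at the start; "moment": the same for the moment, N m; "grip_width": finger opening in m; "finger_force": force on a finger pad.
Only numpy, scipy, OpenCV 4.12 (cv2) and the standard library are available. Lean on these libraries where they do the work, as an engineer would, in place of code of your own. Each camera call takes 0.05 s, during which the arm holds its last target. There are 200 camera calls.

## Working session

There is one attempt and no reset: what is moved stays moved. The work goes in short steps, Python scripts to look and compute and a tool call to move; the robot and the scene stay as the last step left them, time stands still between calls to the robot, and variables do not carry over. Pictures are saved under pics/ and viewed, at most 10 in all, crops included, and the job is handed in when it is done.

Besides the shell and the picture viewer there is one more tool, called after "Emit:" as name(argument=value, ...) on one line, values as JSON. play_rows: Moves the arm, as the interface text tells. Its arguments: {"type":"object","properties":{"motion":{"type":"array"},"squeeze":{"type":"number"}},"required":["motion"]}

```bash
mkdir -p pics; cat > h.py <<'E'
import numpy as np, cv2
from workcell import observe, viewer, bot
def grab(n,fn=None):
    ci=viewer.camera_info(n); p,d=viewer.grab_frame(n)
    if fn: cv2.imwrite('pics/'+fn,p[:,:,::-1])
    return p,d,ci
def pts(d,ci):
    v,u=np.indices(d.shape); c=np.stack([(u-ci['cx'])/ci['fx']*d,(v-ci['cy'])/ci['fy']*d,d],-1)
    return (c-ci['t'])@ci['R']
E
python3 - <<'E'
from h import *
s=observe();print(s)
for n in('top','scene'):
    p,d,ci=grab(n,n+'0.png');np.savez(n+'0.npz',p=p,d=d,**ci);print(n,ci)
E
```

```text
{'clock': 0.0, 'qpos': array([-1.32519798,  0.52202543, -0.03633184,  1.60000053,  0.02117863,
        1.02112703, -0.11280385]), 'qd': array([ 0.00049261, -0.00130394,  0.00112804,  0.00106225,  0.00258037,
        0.00064079, -0.00102299]), 'joint_efforts': array([ 1.37548210e-03, -9.27114058e+01,  1.98040098e+00, -3.69914782e+01,
        1.78827258e-02,  8.38342152e-03,  4.19605999e-05]), 'position': array([0.19402013, 0.59371718, 0.19862127]), 'tool_rot': array([-3.14041821e+00,  6.47983792e-05,  2.82577306e+00]), 'force': array([0.24250521, 0.88755644, 0.35352774]), 'moment': array([-0.0181553 ,  0.01183674, -0.01621415]), 'finger_force': 0.0, 'grip_width': 0.08566743230455838}
top {'fx': 440.1842544466183, 'fy': 440.1842544466183, 'cx': 279.21399848249837, 'cy': 205.23489018115845, 'R': array([[-0.0046952 , -0.99997984, -0.00427432],
       [-0.98076119,  0.00543906, -0.19513563],
       [ 0.19515494,  0.00327589, -0.98076695]]), 't': array([0.17949851, 0.53525919, 1.10348671])}
scene {'fx': 396.83468739803334, 'fy': 396.83468739803334, 'cx': 283.83622347755113, 'cy': 208.00338303353516, 'R': array([[-0.80949508,  0.58709514,  0.00608441],
       [ 0.55476599,  0.76822999, -0.31946421],
       [-0.19223011, -0.25522928, -0.94757881]]), 't': array([ 0.32900583, -0.39109348,  1.28532589])}
```

View pics/top0.png

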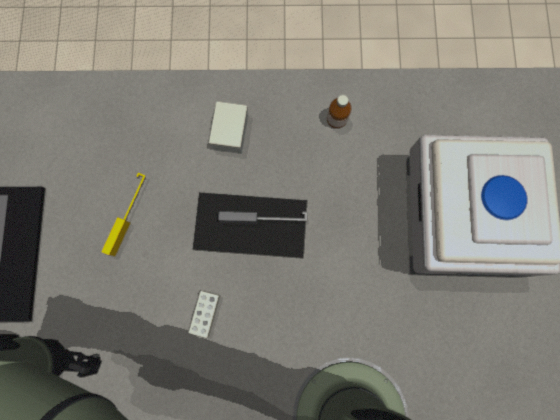

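View pics/scene0.png

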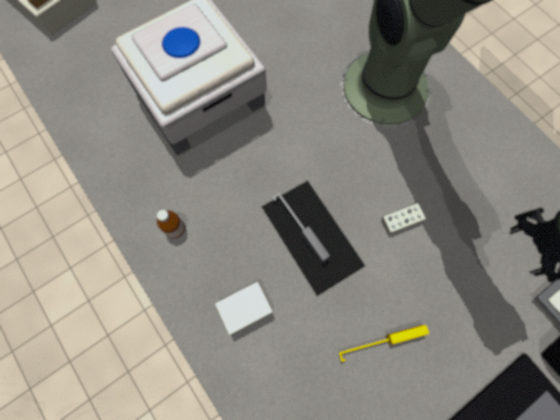

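The top view shows the grey rod on the mat (handle at (238,216), hook at (304,215)). A yellow look-alike lies at (115,237)–(140,177), off the mat. The instrument is at the right with its front edge near column 420. The bottle is at (339,112), the tip box at (228,127) and the rack at (204,314). The grey rod matches the description, so I'll confirm it in a crop and measure.

```bash
python3 - <<'E'
from h import *
for n in('top','scene'):
    z=np.load(n+'0.npz');p,d=z['p'],z['d'];P=pts(d,z)
    hsv=cv2.cvtColor(p,cv2.COLOR_RGB2HSV)
    if n=='top':
        cv2.imwrite('pics/crop_rod.png',cv2.resize(p[180:270,180:320,::-1],None,fx=5,fy=5,interpolation=cv2.INTER_CUBIC))
        dark=((hsv[...,2]<50)*255).astype(np.uint8); dark[:,:180]=0;dark[:,320:]=0;dark[:180]=0;dark[265:]=0
        dark=cv2.morphologyEx(dark,cv2.MORPH_CLOSE,np.ones((15,15)))
        c=max(cv2.findContours(dark,0,2)[0],key=cv2.contourArea)
        R,t=z['R'],z['t']
        def ray(u,v,h):
            r=R.T@np.array([(u-z['cx'])/z['fx'],(v-z['cy'])/z['fy'],1]);o=-R.T@t
            return o+r*(h-o[2])/r[2]
        b=cv2.boxPoints(cv2.minAreaRect(c));print('mat',[ray(*q,.003).round(4) for q in b], ray(*b.mean(0),.003))
        m=np.zeros(d.shape,bool);m[200:232,212:262]=1
        m&=(P[...,2]>.035)&(P[...,2]<.06)
        q=P[m];r=cv2.minAreaRect(q[:,:2].astype(np.float32)*1000);print('handle top',len(q),q[:,2].mean(),r,cv2.boxPoints(r).round(1).tolist())
        hb=((hsv[...,2]>75)*255).astype(np.uint8);hb[:,:264]=0;hb[:,308:]=0;hb[:205]=0;hb[225:]=0
        v,u=np.nonzero(hb);w=np.array([ray(a,b_,.027) for a,b_ in zip(u,v)]);print('shank px',u.min(),u.max(),v.min(),v.max(),'end y',w[:,1].min());s=(w[:,1]>w[:,1].min()+.02);print('shank fit x=ay+b',np.polyfit(w[s,1],w[s,0],1))
        for nm,(u,v) in dict(bottle=(341,101),tip=(230,120),rack=(205,310)).items(): print(nm,P[v,u].round(3))
    # instrument front
    q=P.reshape(-1,3); 
    k=(q[:,0]>.3)&(q[:,0]<.9)&(q[:,1]<-.05)&(q[:,1]>-.6)&(d.ravel()>0)
    for lo,hi in((.09,.11),(.11,.15),(.15,.19),(.19,.22),(.22,.26),(.26,.3)):
        w=q[k&(q[:,2]>lo)&(q[:,2]<hi)]
        if len(w)>20:
            print(n,lo,len(w),'x',np.percentile(w[:,0],[1,50,99]).round(3),'y',np.percentile(w[:,1],[1,50,99]).round(3))
            if n=='scene' or lo>.2:
              g=w[(w[:,1]>np.percentile(w[:,1],99)-.03)]
              # front envelope: max y per x bin
              xs=np.arange(g[:,0].min(),g[:,0].max(),.01);e=[(x+.005,np.percentile(g[(g[:,0]>=x)&(g[:,0]<x+.01),1],90)) for x in xs if ((g[:,0]>=x)&(g[:,0]<x+.01)).sum()>2]
              e=np.array(e);print('  front fit y=ax+b',np.polyfit(e[:,0],e[:,1],1).round(4),'x range',e[0,0],e[-1,0])
E
```

```text
mat [array([0.4273, 0.4085, 0.003 ]), array([0.5831, 0.4024, 0.003 ]), array([0.5591, 0.1026, 0.003 ]), array([0.4046, 0.1162, 0.003 ])] [0.49252865 0.2571187  0.003     ]
handle top 366 0.0501254887002834 ((507.7444152832031, 281.84539794921875), (107.92976379394531, 24.46233367919922), 87.6042251586914) [[493.29998779296875, 228.39999389648438], [517.7000122070312, 227.39999389648438], [522.2000122070312, 335.29998779296875], [497.79998779296875, 336.29998779296875]]
shank px 264 307 205 224 end y 0.10216479263632723
shank fit x=ay+b [0.0444448  0.49790201]
bottle [0.794 0.016 0.128]
tip [0.769 0.309 0.067]
rack [0.268 0.368 0.034]
top 0.09 38 x [0.348 0.351 0.458] y [-0.44  -0.322 -0.157]
top 0.11 634 x [0.354 0.491 0.667] y [-0.223 -0.151 -0.146]
top 0.15 838 x [0.348 0.452 0.664] y [-0.42  -0.152 -0.146]
top 0.19 3549 x [0.351 0.445 0.669] y [-0.436 -0.174 -0.146]
top 0.22 14048 x [0.373 0.498 0.645] y [-0.433 -0.287 -0.171]
  front fit y=ax+b [-0.0267 -0.1587] x range 0.3795488927535425 0.6495488927535428
top 0.26 948 x [0.469 0.51  0.552] y [-0.351 -0.31  -0.268]
  front fit y
[... 245 characters left out ...]
.676] y [-0.231 -0.153 -0.147]
  front fit y=ax+b [-0.0316 -0.1353] x range 0.36458091682523586 0.6745809168252361
scene 0.15 1054 x [0.367 0.546 0.676] y [-0.393 -0.153 -0.147]
  front fit y=ax+b [-0.0332 -0.1339] x range 0.36661637498748245 0.6766163749874827
scene 0.19 2596 x [0.356 0.565 0.674] y [-0.439 -0.172 -0.147]
  front fit y=ax+b [-0.0331 -0.1339] x range 0.36526050998642084 0.6752605099864212
scene 0.22 8550 x [0.38  0.528 0.651] y [-0.432 -0.272 -0.172]
  front fit y=ax+b [-0.0298 -0.1582] x range 0.3828400075527451 0.6528400075527453
scene 0.26 542 x [0.472 0.513 0.554] y [-0.353 -0.31  -0.271]
  front fit y=ax+b [-0.0874 -0.2336] x range 0.47563121831946975 0.5556312183194698
```

View pics/crop_rod.png

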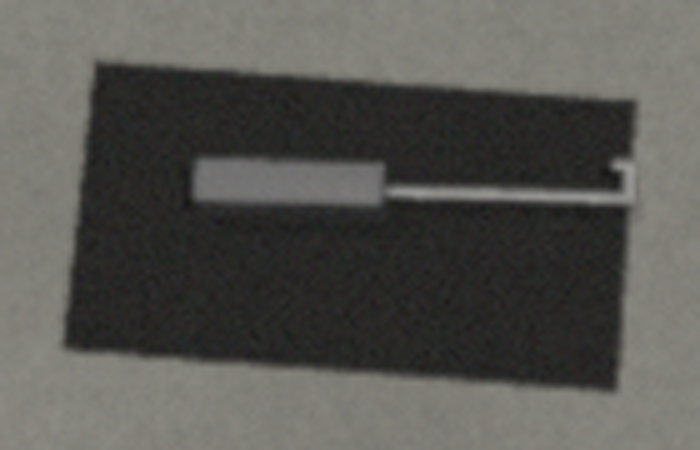

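The crop confirms it: a grey handle with a steel shank, on the mat. The hook's leg is at the far right and points up in the image, which is world +x. Next I go above the handle.

```bash
cat >> h.py <<'E'
from scipy.spatial.transform import Rotation as Ro
def go(pos,yaw):
    s=observe();R=Ro.from_euler('xyz',s['tool_rot'])
    T=Ro.from_euler('xyz',[np.pi,0,yaw])
    print('t',round(s['clock'],2),'shift cm',(R.inv().apply(np.array(pos)-s['position'])*100).round(2),'rot',(R.inv()*T).as_rotvec().round(4),'F',s['force'].round(2),'M',s['moment'].round(3))
E
python3 -c "
from h import *
go([.508,.298,.12],1.528)"
```

```text
t 0.1 shift cm [-39.03 -18.35   7.89] rot [-9.0000e-04  8.0000e-04  1.2978e+00] F [-0.22 -0.06  0.71] M [-0.009 -0.021 -0.029]
```

Emit:
play_rows(motion=[[-4,-1.8,0.8,0,0,0.13,1],[-8,-3.7,1.6,0,0,0.26,1],[-12,-5.5,2.4,0,0,0.39,1],[-16,-7.4,3.2,0,0,0.52,1],[-20,-9.2,4,0,0,0.65,1]])

```text
clock: 0.6
position: [0.3566, 0.443, 0.1589]
tool_rot: [-3.141, 0.0, 2.17]
force: [0.8, 1.4, 0.7]
grip_width: 0.0854
finger_force: 0.0
```

```bash
python3 -c "
from h import *
go([.508,.298,.12],1.528)"
```

```text
t 0.6 shift cm [-20.51   4.31   3.89] rot [-1.000e-04  1.000e-04  6.425e-01] F [0.82 1.42 0.71] M [0.038 0.003 0.033]
```

Emit:
play_rows(motion=[[-5,1,1,0,0,0.15,1],[-10,2,2,0,0,0.3,1],[-15,3,3,0,0,0.44,1],[-20.5,4.3,3.9,0,0,0.59,1],[-20.5,4.3,3.9,0,0,0.6425,1]])

```text
clock: 1.1
position: [0.5108, 0.2953, 0.1194]
tool_rot: [3.141, 0.003, 1.522]
force: [-0.7, -0.2, 0.5]
grip_width: 0.0851
finger_force: 0.0
```

```bash
python3 - <<'E'
from h import *
go([.508,.298,.014],1.528)
p,d,ci=grab('wrist','w1.png')
P=pts(d,ci);m=(P[...,2]>.042)&(P[...,2]<.06)&(abs(P[...,0]-.508)<.04)&(abs(P[...,1]-.29)<.1)
q=P[m];print(len(q));
if len(q)>20:
    print(np.percentile(q,[2,50,98],axis=0).round(4));r=cv2.minAreaRect(q[:,:2].astype(np.float32)*1000);print(r)
E
```

```text
t 1.1 shift cm [ 0.28 -0.31 10.54] rot [ 0.0009  0.0026 -0.0061] F [-0.68 -0.24  0.48] M [-0.037 -0.006  0.035]
4192
[[0.4954 0.2404 0.0475]
 [0.5073 0.2917 0.0502]
 [0.5191 0.3354 0.0516]]
((506.853271484375, 286.9587097167969), (99.42991638183594, 23.895322799682617), 87.69365692138672)
```

View pics/w1.png

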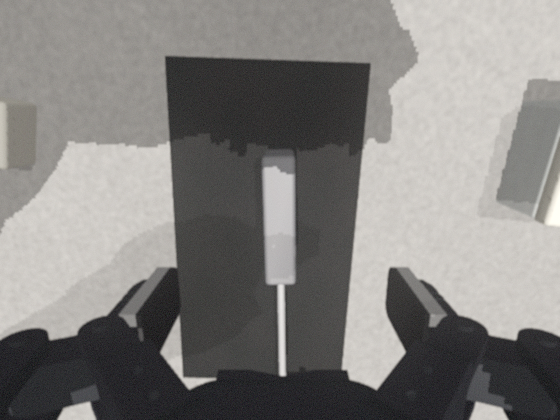

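The wrist view shows the handle at (279,218) with the shank running down, between the open fingers. Its centre is (0.507, 0.287). Descend and grasp.

Emit:
play_rows(motion=[[0.1,-0.2,3.5,0,0,0,1],[0.2,-0.3,7,0,0,0,1],[0.2,-0.3,9.5,0,0,0,1],[0.2,-0.3,10.5,0,0,0,1],[0.2,-0.3,10.5,0,0,0,1]])

```text
clock: 1.65
position: [0.5039, 0.3025, 0.0143]
tool_rot: [-3.14, 0.001, 1.534]
force: [0.4, 0.1, 0.5]
grip_width: 0.0857
finger_force: 0.0
```

Emit:
play_rows(motion=[[0,0,0,0,0,0,-0.7],[0,0,0,0,0,0,-0.7],[0,0,0,0,0,0,-0.7],[0,0,0,0,0,0,-0.7],[0,0,0,0,0,0,-0.7]], squeeze=35)

```text
clock: 2.15
position: [0.5053, 0.3028, 0.0159]
tool_rot: [3.14, -0.001, 1.533]
force: [0.2, -0.7, 6.7]
grip_width: 0.0222
finger_force: 33.9
```

Emit:
play_rows(motion=[[0,0,-0.6,0,0,0,-0.7],[0,0,-1.2,0,0,0,-0.7],[0,0,-2,0,0,0,-0.7],[0,0,-3.1,0,0,0,-0.7],[0,0,-3.1,0,0,0,-0.7]])

```text
clock: 2.65
position: [0.5055, 0.3029, 0.0479]
tool_rot: [3.14, -0.001, 1.533]
force: [0.7, 0.7, -2.3]
grip_width: 0.0224
finger_force: 34.3
```

```bash
cat > rod.py <<'E'
from h import *
s=observe();print('pos',s['position'].round(4),'rot',s['tool_rot'].round(4),'w',s['grip_width'],'F',s['force'].round(2),'M',s['moment'].round(3))
def meas(fn=None):
    s=observe()
    for n in('top','scene'):
        p,d,ci=grab(n,fn and n+fn);P=pts(d,ci)
        c=s['position']
        m=(P[...,2]>.03)&(P[...,2]<.1)&(abs(P[...,0]-c[0])<.03)&(P[...,1]<c[1]-.06)&(P[...,1]>c[1]-.23)
        q=P[m]
        if len(q)<15: print(n,'few',len(q));continue
        a=np.polyfit(q[:,1],q[:,0],1);b=np.polyfit(q[:,1],q[:,2],1)
        print(n,len(q),'yrange',np.percentile(q[:,1],[1,99]).round(4),'x fit slope',a[0].round(4),'x@tcp',np.polyval(a,c[1]).round(4),'z slope',b[0].round(4),'z@tip',np.polyval(b,c[1]-.19).round(4))
meas()
E
python3 rod.py
```

```text
pos [0.5055 0.3029 0.0479] rot [ 3.1398e+00 -1.4000e-03  1.5332e+00] w 0.0223943320035172 F [ 0.73  0.66 -2.32] M [ 0.094 -0.084 -0.022]
top 159 yrange [0.1044 0.2411] x fit slope -0.0069 x@tcp 0.5037 z slope 0.0519 z@tip 0.057
scene 137 yrange [0.1038 0.2422] x fit slope 0.0182 x@tcp 0.5097 z slope 0.0781 z@tip 0.0556
```

```bash
cat >> h.py <<'E'
O=np.array([.515,-.152]);ex=np.array([-.032,-.9995]);ey=np.array([.9995,-.032])
def inst(d,y,z=.048): # hook shank end at depth d, lateral y (m)
    return list(O+(d-.196)*ex+y*ey)+[z]
def where():
    s=observe();p=s['position'][:2]-O;print('hook d,y mm',round((p@ex+.196)*1000,1),round(p@ey*1000,1))
E
python3 -c "
from h import *
where();go(inst(-.03,-.08),1.539)"
```

```text
hook d,y mm -258.1 -24.8
t 2.75 shift cm [-22.84  -5.4   -0.16] rot [ 0.0005 -0.0005 -0.0057] F [ 0.05 -0.35 -2.49] M [ 0.076 -0.01  -0.037]
```

Emit:
play_rows(motion=[[-2,-0.5,0,0,0,0,-0.7],[-5,-1.2,0,0,0,0,-0.7],[-8.5,-2,-0.1,0,0,-0.006,-0.7],[-12,-2.9,-0.1,0,0,-0.006,-0.7],[-15.5,-3.7,-0.1,0,0,-0.006,-0.7]])

```text
clock: 3.25
position: [0.4611, 0.1477, 0.047]
tool_rot: [-3.141, 0.0, 1.54]
force: [1.5, -0.5, -1.9]
grip_width: 0.0224
finger_force: 34.4
```

Emit:
play_rows(motion=[[-3,-0.7,0,0,0,0,-0.7],[-5,-1.2,0,0,0,0,-0.7],[-6.5,-1.5,0,0,0,0,-0.7],[-7.3,-1.7,0,0,0,0,-0.7],[-7.3,-1.7,0,0,0,0,-0.7]])

```text
clock: 3.75
position: [0.4424, 0.0758, 0.0471]
tool_rot: [-3.141, 0.0, 1.538]
force: [0.4, 0.8, -3.1]
grip_width: 0.0224
finger_force: 34.4
```

```bash
python3 - <<'E'
from h import *
import rod
where();go(inst(.075,-.08),1.539)
p,d,ci=grab('scene');P=pts(d,ci)
cv2.imwrite('pics/s2.png',cv2.resize(p[0:260,60:460,::-1],None,fx=2,fy=2))
E
```

```text
pos [0.4424 0.0758 0.0471] rot [-3.1412e+00  3.0000e-04  1.5379e+00] w 0.02239470135630128 F [ 0.43  0.79 -3.1 ] M [0.116 0.009 0.03 ]
top 29 yrange [-0.1217 -0.1099] x fit slope -0.0214 x@tcp 0.4438 z slope 0.2487 z@tip 0.0589
scene 109 yrange [-0.123   0.0145] x fit slope -0.0076 x@tcp 0.4445 z slope 0.0698 z@tip 0.0555
hook d,y mm -30.8 -79.5
t 3.85 shift cm [-10.58  -0.06  -0.09] rot [ 0.0001 -0.0003  0.0006] F [ 0.25  1.37 -1.63] M [ 0.025 -0.017 -0.029]
```

View pics/s2.png

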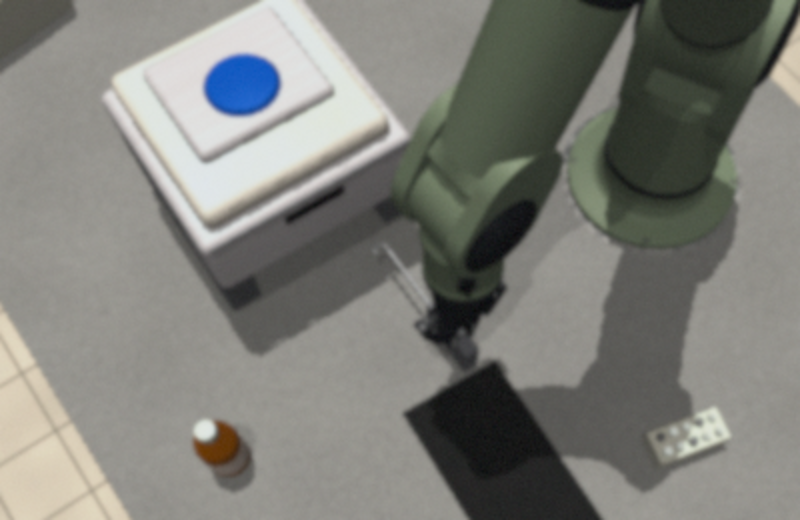

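The scene view shows the hook tip at (383,247), just in front of the ledge's near-side leg, with the shank straight in the gripper. I'll check how far the arm's wrist sticks out towards the instrument.

```bash
python3 - <<'E'
from h import *
for n in('scene','top'):
    p,d,ci=grab(n);P=pts(d,ci)
    h=cv2.cvtColor(p,cv2.COLOR_RGB2HSV)
    for lo,hi in((.08,.15),(.15,.2),(.2,.27),(.27,.35),(.35,.5),(.5,.8)):
        m=(P[...,2]>lo)&(P[...,2]<hi)&(P[...,0]>.2)&(P[...,0]<.6)&(P[...,1]>-.135)&(P[...,1]<.2)&(d>0)
        q=P[m]
        if len(q)>10: print(n,lo,len(q),'ymin',np.percentile(q[:,1],2).round(3),'x',np.percentile(q[:,0],[2,98]).round(3))
print(observe()['qpos'].round(3))
E
```

```text
scene 0.08 276 ymin 0.016 x [0.402 0.489]
scene 0.15 219 ymin 0.065 x [0.384 0.508]
scene 0.2 202 ymin 0.068 x [0.427 0.486]
scene 0.27 598 ymin 0.061 x [0.42  0.491]
scene 0.35 4007 ymin 0.03 x [0.381 0.498]
scene 0.5 5320 ymin 0.04 x [0.34 0.45]
top 0.35 1630 ymin 0.03 x [0.374 0.493]
top 0.5 7812 ymin 0.034 x [0.291 0.442]
[-0.475  0.522  0.221  2.179 -0.247  0.463 -0.091]
```

Emit:
play_rows(motion=[[-1.5,0,-0.1,0,0,0,-0.7],[-3,0,-0.1,0,0,0,-0.7],[-4.5,0,-0.1,0,0,0,-0.7],[-6,0,-0.1,0,0,0,-0.7],[-7,0,-0.1,0,0,0,-0.7]])

```text
clock: 4.5
position: [0.4405, 0.0061, 0.0482]
tool_rot: [3.142, 0.0, 1.539]
force: [0.1, 0.6, -3.3]
grip_width: 0.0222
finger_force: 34.4
```

Emit:
play_rows(motion=[[-1,0,0,0,0,0,-0.7],[-2,0,0,0,0,0,-0.7],[-2.8,0,0,0,0,0,-0.7],[-3.5,0,0,0,0,0,-0.7],[-3.7,0,0,0,0,0,-0.7]])

```text
clock: 5.0
position: [0.4392, -0.0312, 0.0482]
tool_rot: [3.142, 0.0, 1.539]
force: [0.4, 0.3, -2.3]
grip_width: 0.0226
finger_force: 34.4
```

```bash
python3 -c "
from h import *
where();go(inst(.077,-.08),1.539)"
```

```text
hook d,y mm 77.6 -79.6
t 5.0 shift cm [ 0.06 -0.04  0.02] rot [ 0.      0.0001 -0.0005] F [ 0.43  0.35 -2.27] M [ 0.081 -0.003 -0.084]
```

Emit:
play_rows(motion=[[0,0.4,0,0,0,0,-0.7],[0,0.8,0,0,0,0,-0.7],[0,1.2,0,0,0,0,-0.7],[0,1.6,0,0,0,0,-0.7],[0,1.6,0,0,0,0,-0.7]])

```text
clock: 5.5
position: [0.4559, -0.0307, 0.0482]
tool_rot: [3.141, 0.0, 1.54]
force: [0.1, -0.5, -2.4]
grip_width: 0.0226
finger_force: 34.4
```

```bash
python3 -c "
from h import *
where();go(inst(.077,-.08),1.539)"
```

```text
hook d,y mm 76.7 -63.0
t 5.5 shift cm [-0.03 -1.7   0.02] rot [0.0004 0.     0.0006] F [ 0.11 -0.47 -2.37] M [ 0.102 -0.056  0.003]
```

Emit:
play_rows(motion=[[0,0.2,0,0,0,0,-0.7],[0,0.4,0,0,0,0,-0.7],[0,0.6,0,0,0,0,-0.7],[0,0.8,0,0,0,0,-0.7],[0,0.8,0,0,0,0,-0.7]])

```text
clock: 6.0
position: [0.4635, -0.0312, 0.0482]
tool_rot: [3.141, 0.0, 1.539]
force: [0.1, -0.0, -1.7]
grip_width: 0.0221
finger_force: 34.4
```

```bash
python3 -c "
from h import *
where();go(inst(.077,-.08),1.539)"
```

```text
hook d,y mm 76.9 -55.3
t 6.0 shift cm [-0.01 -2.47  0.02] rot [0.0002 0.     0.0003] F [ 0.13 -0.03 -1.73] M [ 0.087 -0.045 -0.022]
```

Emit:
play_rows(motion=[[0,0.2,0,0,0,0,-0.7],[0,0.4,0,0,0,0,-0.7],[0,0.6,0,0,0,0,-0.7],[0,0.8,0,0,0,0,-0.7],[0,0.8,0,0,0,0,-0.7]])

```text
clock: 6.5
position: [0.4715, -0.0314, 0.0482]
tool_rot: [3.141, 0.0, 1.539]
force: [1.6, 0.6, -2.2]
grip_width: 0.0223
finger_force: 34.4
```

```bash
python3 -c "
from h import *
where();go(inst(.077,-.08),1.539)"
```

```text
hook d,y mm 76.9 -47.3
t 6.5 shift cm [-0.01 -3.27  0.02] rot [0.0002 0.     0.0002] F [ 1.57  0.6  -2.23] M [-0.01  -0.001  0.003]
```

Emit:
play_rows(motion=[[0,0.2,0,0,0,0,-0.7],[0,0.4,0,0,0,0,-0.7],[0,0.6,0,0,0,0,-0.7],[0,0.8,0,0,0,0,-0.7],[0,0.8,0,0,0,0,-0.7]])

```text
clock: 7.0
position: [0.4795, -0.0317, 0.0482]
tool_rot: [3.141, 0.0, 1.539]
force: [-0.0, 0.0, -2.3]
grip_width: 0.0221
finger_force: 34.4
```

```bash
python3 -c "
from h import *
where();go(inst(.077,-.08),1.539)"
```

```text
hook d,y mm 76.9 -39.3
t 7.0 shift cm [-0.01 -4.07  0.02] rot [0.0002 0.     0.0003] F [-0.01  0.03 -2.29] M [ 0.075 -0.016  0.001]
```

Emit:
play_rows(motion=[[0,0.2,0,0,0,0,-0.7],[0,0.4,0,0,0,0,-0.7],[0,0.6,0,0,0,0,-0.7],[0,0.8,0,0,0,0,-0.7],[0,0.8,0,0,0,0,-0.7]])

```text
clock: 7.5
position: [0.4875, -0.0319, 0.0482]
tool_rot: [3.141, 0.0, 1.539]
force: [-0.2, 0.6, -2.4]
grip_width: 0.0226
finger_force: 34.4
```

```bash
python3 -c "
from h import *
where();go(inst(.077,-.08),1.539)"
```

```text
hook d,y mm 76.9 -31.3
t 7.5 shift cm [-0.01 -4.87  0.02] rot [0.0002 0.     0.0003] F [-0.19  0.58 -2.41] M [ 0.059 -0.034 -0.043]
```

Emit:
play_rows(motion=[[0,0.2,0,0,0,0,-0.7],[0,0.4,0,0,0,0,-0.7],[0,0.6,0,0,0,0,-0.7],[0,0.8,0,0,0,0,-0.7],[0,0.8,0,0,0,0,-0.7]])

```text
clock: 8.0
position: [0.4955, -0.0322, 0.0482]
tool_rot: [3.141, 0.0, 1.539]
force: [0.4, -0.8, -2.7]
grip_width: 0.0226
finger_force: 34.4
```

```bash
python3 -c "
from h import *
where();go(inst(.077,-.08),1.539)"
```

```text
hook d,y mm 76.9 -23.3
t 8.0 shift cm [-0.01 -5.67  0.02] rot [0.0002 0.     0.0002] F [ 0.38 -0.78 -2.73] M [ 0.11  -0.054  0.01 ]
```

Emit:
play_rows(motion=[[0,0.2,0,0,0,0,-0.7],[0,0.4,0,0,0,0,-0.7],[0,0.6,0,0,0,0,-0.7],[0,0.8,0,0,0,0,-0.7],[0,0.8,0,0,0,0,-0.7]])

```text
clock: 8.5
position: [0.5031, -0.0324, 0.0481]
tool_rot: [-3.141, -0.0, 1.539]
force: [-2.5, 1.1, -2.3]
grip_width: 0.0223
finger_force: 34.5
```

```bash
python3 -c "
from h import *
where();go(inst(.077,-.08),1.539)"
```

```text
hook d,y mm 76.8 -15.7
t 8.5 shift cm [-0.01 -6.43  0.01] rot [-0.0006 -0.0001 -0.0001] F [-2.48  1.13 -2.29] M [ 0.173  0.57  -0.386]
```

Contact at shank y ≈ −16: about 2.4 N sideways, and the moment arm fits the bar. Back off 3 mm and draw gently.

Emit:
play_rows(motion=[[0,-0.15,0,0,0,0,-0.7],[0,-0.35,0,0,0,0,-0.7],[0.3,-0.35,0,0,0,0,-0.7],[0.6,-0.35,0,0,0,0,-0.7],[0.9,-0.35,0,0,0,0,-0.7]])

```text
clock: 9.0
position: [0.5002, -0.023, 0.0483]
tool_rot: [3.141, -0.0, 1.539]
force: [-0.1, -0.2, -2.4]
grip_width: 0.0221
finger_force: 34.5
```

```bash
python3 -c "
from h import *
where();go(inst(.077,-.08),1.539)"
```

```text
hook d,y mm 67.5 -19.0
t 9.0 shift cm [-0.95 -6.1   0.03] rot [ 0.0003 -0.      0.0004] F [-0.06 -0.17 -2.4 ] M [ 0.079  0.083 -0.094]
```

Emit:
play_rows(motion=[[0.3,0,0,0,0,0,-0.7],[0.6,0,0,0,0,0,-0.7],[0.9,0,0,0,0,0,-0.7],[1.2,0,0,0,0,0,-0.7],[1.5,0,0,0,0,0,-0.7]])

```text
clock: 9.5
position: [0.5004, -0.0085, 0.0482]
tool_rot: [-3.142, 0.0, 1.539]
force: [0.4, -3.1, -4.2]
grip_width: 0.0223
finger_force: 34.4
```

```bash
python3 -c "
from h import *
where();go(inst(.077,-.08),1.539)"
```

```text
hook d,y mm 53.0 -19.1
t 9.5 shift cm [-2.4  -6.09  0.02] rot [-0.      0.0004 -0.    ] F [ 0.37 -3.12 -4.24] M [-0.62   0.074  0.023]
```

Caught: about 3 N along the draw direction, which matches the tray's friction. Keep drawing.

Emit:
play_rows(motion=[[0.4,0,0,0,0,0,-0.7],[0.9,0,0,0,0,0,-0.7],[1.5,0,0,0,0,0,-0.7],[2.1,0,0,0,0,0,-0.7],[2.7,0,0,0,0,0,-0.7]])

```text
clock: 10.0
position: [0.5013, 0.0192, 0.0482]
tool_rot: [-3.142, -0.0, 1.539]
force: [0.0, -3.8, -3.2]
grip_width: 0.0219
finger_force: 34.4
```

Emit:
play_rows(motion=[[0.6,0,0,0,0,0,-0.7],[1.2,0,0,0,0,0,-0.7],[1.8,0,0,0,0,0,-0.7],[2.4,0,0,0,0,0,-0.7],[3,0,0,0,0,0,-0.7]])

```text
clock: 10.5
position: [0.5022, 0.0491, 0.0482]
tool_rot: [-3.142, 0.0, 1.539]
force: [-0.2, -4.3, -2.7]
grip_width: 0.0225
finger_force: 34.4
```

```bash
python3 -c "
from h import *
where();go(inst(-.064,-.02),1.539)"
```

```text
hook d,y mm -4.6 -19.2
t 10.5 shift cm [ 5.94 -0.08  0.02] rot [-0.0001  0.      0.0003] F [-0.15 -4.26 -2.68] M [-0.726  0.031 -0.057]
```

Emit:
play_rows(motion=[[0.6,0,0,0,0,0,-0.7],[1.2,0,0,0,0,0,-0.7],[1.8,0,0,0,0,0,-0.7],[2.4,0,0,0,0,0,-0.7],[3,0,0,0,0,0,-0.7]])

```text
clock: 11.0
position: [0.5032, 0.0791, 0.0482]
tool_rot: [-3.142, -0.0, 1.539]
force: [-0.5, -3.9, -2.7]
grip_width: 0.0226
finger_force: 34.4
```

Emit:
play_rows(motion=[[0.6,0,0,0,0,0,-0.7],[1.2,0,0,0,0,0,-0.7],[1.8,0,0,0,0,0,-0.7],[2.4,0,0,0,0,0,-0.7],[2.9,0,0,0,0,0,-0.7]])

```text
clock: 11.5
position: [0.5041, 0.1082, 0.0482]
tool_rot: [-3.142, -0.0, 1.539]
force: [-0.7, -3.6, -3.3]
grip_width: 0.0223
finger_force: 34.4
```

```bash
python3 - <<'E'
from h import *
where();go(inst(-.064,-.02),1.539)
for n in('top','scene'):
    p,d,ci=grab(n);P=pts(d,ci);m=(P[...,2]>.03)&(P[...,2]<.099)&(P[...,0]>.4)&(P[...,0]<.62)&(P[...,1]<-.10)&(P[...,1]>-.19)
    q=P[m];print(n,len(q));
    m2=m&(P[...,2]>.07)
    for lo in np.arange(.42,.6,.03):
        w=P[m2&(P[...,0]>lo)&(P[...,0]<lo+.03)]
        if len(w)>3: print(lo.round(2),len(w),'ymax',np.percentile(w[:,1],[50,95]).round(4))
    cv2.imwrite(f'pics/{n}3.png',cv2.resize(p[60:300,60:460,::-1] if n=='scene' else p[100:300,280:560,::-1],None,fx=2,fy=2))
E
```

```text
hook d,y mm -63.7 -19.2
t 11.5 shift cm [ 0.03 -0.08  0.02] rot [-0.0001 -0.      0.0004] F [-0.7  -3.62 -3.34] M [-0.711  0.097 -0.039]
top 1264
0.42 76 ymax [-0.129  -0.1245]
0.45 70 ymax [-0.1276 -0.125 ]
0.48 90 ymax [-0.1274 -0.1059]
0.51 68 ymax [-0.1298 -0.1271]
0.54 67 ymax [-0.1305 -0.1276]
0.57 84 ymax [-0.1329 -0.1289]
scene 1045
0.42 4 ymax [-0.1659 -0.1628]
0.45 8 ymax [-0.1319 -0.1284]
0.48 81 ymax [-0.1279 -0.1081]
0.51 65 ymax [-0.1295 -0.1273]
0.54 64 ymax [-0.1309 -0.1285]
0.57 74 ymax [-0.1311 -0.129 ]
```

View pics/scene3.png

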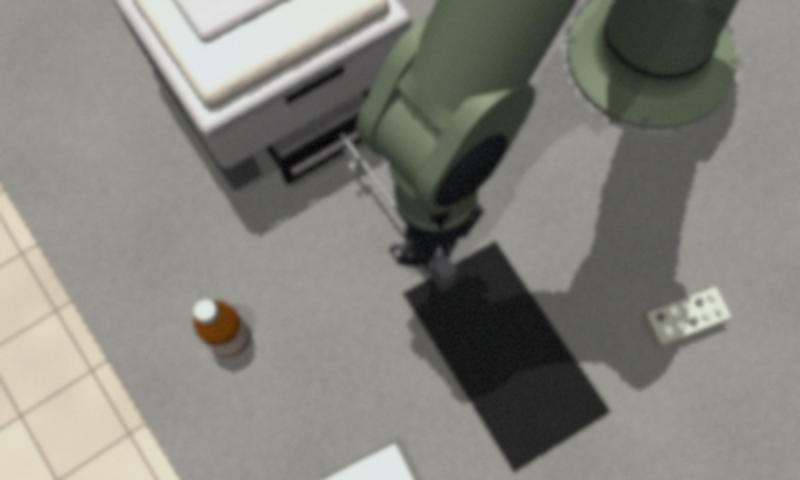

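The black tray face now stands clear of the ledge (around (320,155)). Depth puts it about 24 mm past the edge, so the tray is roughly 0.123 m out. Unhook: forward 1.7 cm, sideways −y, then withdraw.

Emit:
play_rows(motion=[[-0.4,0,0,0,0,0,-0.7],[-0.8,0,0,0,0,0,-0.7],[-1.3,0,0,0,0,0,-0.7],[-1.7,0,0,0,0,0,-0.7],[-1.7,0,0,0,0,0,-0.7]])

```text
clock: 12.1
position: [0.5037, 0.0897, 0.0483]
tool_rot: [3.141, 0.0, 1.538]
force: [-0.1, -0.2, -2.4]
grip_width: 0.0224
finger_force: 34.5
```

Emit:
play_rows(motion=[[0,-0.5,0,0,0,0,-0.7],[0,-1,0,0,0,0,-0.7],[0,-1.5,0,0,0,0,-0.7],[0,-2,0,0,0,0,-0.7],[0,-2,0,0,0,0,-0.7]])

```text
clock: 12.6
position: [0.4828, 0.0914, 0.0482]
tool_rot: [-3.141, 0.0, 1.54]
force: [-0.3, 0.2, -2.5]
grip_width: 0.022
finger_force: 34.5
```

```bash
python3 -c "
from h import *
where();go(inst(-.064,-.06),1.539)"
```

```text
hook d,y mm -46.2 -40.0
t 12.6 shift cm [ 1.78 -2.    0.02] rot [-0.0005  0.      0.0007] F [-0.32  0.19 -2.46] M [ 0.098  0.015 -0.005]
```

Emit:
play_rows(motion=[[0,-0.6,0,0,0,0,-0.7],[0,-1.3,0,0,0,0,-0.7],[0,-2,0,0,0,0,-0.7],[0.5,-2,0,0,0,0,-0.7],[1.5,-2,0,0,0,0,-0.7]])

```text
clock: 13.1
position: [0.4642, 0.107, 0.0484]
tool_rot: [3.141, -0.0, 1.538]
force: [0.4, -0.3, -2.5]
grip_width: 0.0224
finger_force: 34.5
```

Emit:
play_rows(motion=[[1.5,0,0,0,0,0,-0.7],[3.5,0,0,0,0,0,-0.7],[6,0,0,0,0,0,-0.7],[9,0,0,0,0,0,-0.7],[12,0,0,0,0,0,-0.7]])

```text
clock: 13.6
position: [0.4679, 0.229, 0.0482]
tool_rot: [3.141, -0.0, 1.54]
force: [-0.2, -0.4, -2.8]
grip_width: 0.022
finger_force: 34.5
```

```bash
python3 -c "
from h import *
where();go([.497,.287,.0175],1.539)"
```

```text
hook d,y mm -183.3 -59.2
t 13.6 shift cm [5.89 2.72 3.08] rot [ 0.0003 -0.0004  0.0005] F [-0.22 -0.36 -2.8 ] M [ 0.049 -0.03  -0.044]
```

Emit:
play_rows(motion=[[2,1,0,0,0,0,-0.7],[4,2,0,0,0,0,-0.7],[5.9,2.7,0,0,0,0,-0.7],[5.9,2.7,1,0,0,0,-0.7],[5.9,2.7,2,0,0,0,-0.7]])

```text
clock: 14.1
position: [0.4965, 0.2859, 0.0275]
tool_rot: [3.141, -0.0, 1.54]
force: [-0.3, -0.3, -2.1]
grip_width: 0.0223
finger_force: 34.5
```

Emit:
play_rows(motion=[[0,0,0.4,0,0,0,-0.7],[0,0,0.7,0,0,0,-0.7],[0,0,1,0,0,0,-0.7],[0,0,1.1,0,0,0,-0.7],[0,0,1.1,0,0,0,-0.7]])

```text
clock: 14.6
position: [0.4968, 0.2848, 0.0173]
tool_rot: [3.142, -0.0, 1.539]
force: [-0.5, 0.0, -2.6]
grip_width: 0.0223
finger_force: 34.5
```

```bash
python3 - <<'E'
from h import *
go([.497,.287,.0165],1.539);import rod
E
```

```text
t 14.6 shift cm [0.22 0.02 0.08] rot [ 0.0001 -0.      0.    ] F [-0.48  0.01 -2.56] M [ 0.047 -0.059 -0.055]
pos [0.4968 0.2848 0.0173] rot [ 3.1415 -0.      1.539 ] w 0.022315526777138182 F [-0.48  0.01 -2.56] M [ 0.047 -0.059 -0.055]
top 42 yrange [0.0871 0.2194] x fit slope -0.0336 x@tcp 0.4933 z slope 0.0412 z@tip 0.0303
scene 31 yrange [0.095  0.2244] x fit slope 0.0538 x@tcp 0.506 z slope 0.1588 z@tip 0.024
```

Emit:
play_rows(motion=[[0,0,0.05,0,0,0,-0.7],[0,0,0.1,0,0,0,-0.7],[0,0,0.15,0,0,0,-0.7],[0,0,0.2,0,0,0,-0.7],[0,0,0.2,0,0,0,-0.7]])

```text
clock: 15.2
position: [0.4972, 0.2853, 0.0158]
tool_rot: [3.141, -0.001, 1.539]
force: [-1.4, 0.1, 10.1]
grip_width: 0.022
finger_force: 36.1
```

Seated on the mat. Open slowly, then rise.

Emit:
play_rows(motion=[[0,0,-0.05,0,0,0,-0.4],[0,0,-0.05,0,0,0,-0.2],[0,0,-0.05,0,0,0,0.2],[0,0,-0.05,0,0,0,0.6],[0,0,-0.05,0,0,0,1]])

```text
clock: 15.7
position: [0.4967, 0.2849, 0.0156]
tool_rot: [-3.142, 0.0, 1.539]
force: [0.3, -0.0, 0.3]
grip_width: 0.0762
finger_force: 0.0
```

Emit:
play_rows(motion=[[0,0,0,0,0,0,1],[0,0,-1,0,0,0,1],[0,0,-3,0,0,0,1],[0,0,-7,0,0,0,1],[0,0,-11,0,0,0,1]])

```text
clock: 16.2
position: [0.4964, 0.2845, 0.1274]
tool_rot: [-3.141, 0.001, 1.539]
force: [0.5, 1.1, 0.3]
grip_width: 0.0854
finger_force: 0.0
```

```bash
python3 - <<'E'
from h import *
s=observe();print(s['clock'],s['position'].round(3))
p,d,ci=grab('wrist','w4.png')
P=pts(d,ci);m=(P[...,2]>.042)&(P[...,2]<.08)&(abs(P[...,0]-.497)<.04)&(abs(P[...,1]-.27)<.1)
q=P[m];print(np.percentile(q,[2,50,98],axis=0).round(4),cv2.minAreaRect(q[:,:2].astype(np.float32)*1000))
h=q[(q[:,2]>.046)];A=np.c_[h[:,:2],np.ones(len(h))];print('top plane',np.linalg.lstsq(A,h[:,2],rcond=None)[0].round(3))
p,d,ci=grab('top');P=pts(d,ci);w=P[(P[...,2]>.07)&(P[...,2]<.099)&(P[...,0]>.5)&(P[...,0]<.55)&(P[...,1]<-.1)&(P[...,1]>-.19)]
print('tray y',np.percentile(w[:,1],[50,95]))
E
```

```text
16.2 [0.496 0.285 0.127]
[[0.4871 0.2227 0.0477]
 [0.4986 0.2743 0.0502]
 [0.5102 0.318  0.0517]] ((498.6004333496094, 269.418701171875), (99.97225952148438, 24.043439865112305), 88.75262451171875)
top plane [ 0.001 -0.002  0.05 ]
tray y [-0.12773404 -0.1085117 ]
```

View pics/w4.png

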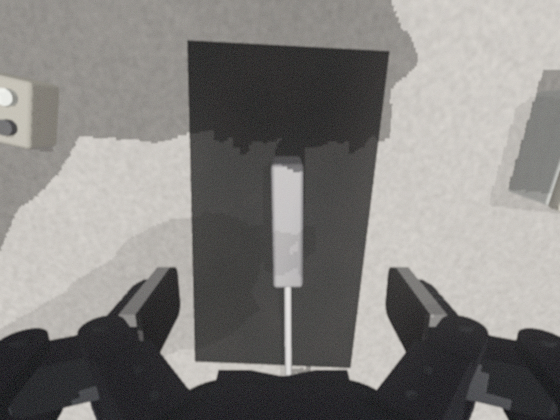

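The rod stands level on the mat, with its handle at (287,223) and its top plane flat at 0.050. The tray is still out, with its face about 25 mm past the ledge. Handing in.

```bash
python3 -c "
from h import *
print(bot.job_done())"
```

```text
the job is handed in; nothing more can be done
None
```

The job is handed in (no verdict came back): the tray is about 0.12 m out, the rod is unhooked and standing flat near the middle of the mat, and contact forces read about 4.5 N at most.

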